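# Put the cleaned booth parts on their nests and drain rests

## Task

The booth's front-panel parts are back from cleaning: stand the push-button module in the round nest and the smoked lens hood in the square nest, each flat on the nest's floor. Lay each nickel coin guide, slot upward, down the slope of the drain rest of its own length, with its low end against the lip so that it cannot slide off. Set the parts down rather than dropping them, let go of everything, and leave the camera housing and the hex key where they are.

Things in the scene. Friction and masses are not known exactly. Their poses are not given: they have to be found in the camera images.
- button_module: Chrome push-button module standing button up, round from above. Black switch block diameter 44 mm, height 0-18; steel barrel 36 with lock nut 45 across, 18-34; chrome bezel diameter 50, straight-sided 36-46, bevelled to 50 (grip here, any yaw); sprung chrome button diameter 34 on top, to 58 mm. About 0.12 kg. Origin: centre of its underside, z up.
- lens_hood: Smoked acrylic lens hood: open-topped square tube 58 x 58 mm, 40 mm high, walls 4 mm, standing on its back plate (4 mm, round bore 36 mm). About 0.06 kg, the same after a quarter turn. Origin: centre of its underside; x and y square to the walls, z up.
- long_guide: The longer of the two nickel coin slot guides: straight channel 100 mm long (x), 30 mm wide (y), 18 mm high, lying with its slot (18 mm wide between folded-in edges) upward; both ends alike. About 0.11 kg. Origin: centre of its underside; x along it, z up out of the slot.
- short_guide: The shorter nickel coin slot guide: the same channel, 30 mm wide and 18 mm high, but only 64 mm long (x). About 0.07 kg. Origin: centre of its underside; x along it, z up out of the slot.
- round_nest: White plastic round nest fixed to the shelf, for the button module: outside diameter 84 mm, rim 14 mm high, bore diameter 64 mm, with a flat floor 4 mm above its underside. Origin: centre of its underside, z up.
- square_nest: White plastic square nest fixed to the shelf, for the lens hood: 92 x 92 mm outside, rim 14 mm high, 76 x 76 mm inside, flat floor 4 mm above its underside. Origin: centre of its underside; x and y square to its sides, z up.
- long_rest: Longer drain rest, light grey sheet metal, fixed, for the long guide: plate 64 mm wide (y), 116 mm long, rising to its +x at 0.26 rad, with a lip 9 mm high across its low (-x) end. Origin: centre of underside, z up. Plate meets lip at x = -56 mm, z = 16; top edge at x = 56, z = 46. The long guide lying down the slope, low end touching the lip, has its origin at x = -8, y = 0, z = 29 mm.
- short_rest: Shorter drain rest, light grey sheet metal, fixed, for the short guide: plate 64 mm wide (y), 80 mm long, rising to its +x at 0.26 rad, with a lip 9 mm high across its low (-x) end. Origin: centre of underside, z up. Plate meets lip at x = -39 mm, z = 16; top edge at x = 39, z = 37. The short guide lying down the slope, low end touching the lip, has its origin at x = -8, y = 0, z = 24 mm.
- camera_housing: Bystander: blue plastic camera housing, 80 x 96 mm and 52 mm high, black lens port on its -x face 12 mm long; loose, 0.35 kg. Origin: on its underside, about its middle; z up.
- hex_key: Bystander: steel hex key lying flat, 90 mm long (x) with a 30 mm short leg (towards +y, at the +x end), 6 mm thick; loose, 30 g. Origin: under the middle of the long leg.

How it is judged:
By the outcome, as a careful person would: the job done as asked, in the order asked, and still so for the second after the job is handed in, with the robot touching nothing.
It also fails if it takes over 115 s, if anything falls off the work surface, if the arm or the gripper's body presses on something with over 40 N, if the wrist force passes 120 N, or if a joint passes its speed limit or range.

## Robot

A 6-joint arm with a two-finger parallel gripper is mounted at the origin on the work surface. World frame = base frame: x ahead of the robot, y to its left, z up, the work surface at z = 0. Lengths are in mm, angles in degrees, forces in N, time in s.
With the tool pointing down it reaches from about 375 to 825 mm from the base axis. Payload 5.5 kg.
Tool frame: the origin (TCP) lies on the centre line of the jaws, within the pads' length; the fingertips stand 19 mm ahead of it and the grasp point (between the pads) is the TCP; z points along the fingers, y is the line along which they close (so a half turn about z gives the same grasp; the last joint's range is limited). The gripper opens to 85 mm and grips with 20 to 120 N. Pads are 22 mm wide; open, the fingers measure 114 mm over their backs; the gripper's body (76 mm by 85 mm) begins 54 mm behind the grasp point. The pads swing forward as they close: fully open they stand 13 mm farther back than shut.
Start: joints at [77.177, 17.962, -2.699, 69.339, 0, 90], TCP at [133.159, 585.033, 250.299] pointing down, gripper open.
Joint ranges: [-152.73, 152.73], [-39.44, 99.34], [-58.76, 71.6], [-118.89, 123.64], [-81.53, 83.1], [-180, 180]. Speed limits (degrees/s): [136.94, 136.94, 172.46, 180, 180, 180].

## Interface

Orientations are given as [roll, pitch, yaw] about the fixed x, y, z axes, in that order (R = Rz(yaw) Ry(pitch) Rx(roll)).
In Python, from station import manip, optics gives the robot as it stands. The module is installed in compiled form; this text tells all that it offers.
- The arm moves only by the tool advance, called after "Emit:" as name(argument=value, ...), one argument or row to a line, values as JSON. Schema: {"type":"object","properties":{"steps":{"type":"array","items":{"type":"array","prefixItems":[{"type":"array","items":{"type":"number"},"minItems":3,"maxItems":3},{"type":"number"},{"type":"number"}],"minItems":3,"maxItems":3},"minItems":1,"maxItems":20},"grip_force":{"type":"number"},"only":{"type":"string"},"quiet":{"type":"boolean"},"lines":{"type":"string"}},"required":["steps"],"additionalProperties":false}. steps is a list of rows, 1 to 20 of them, each written [[dx, dy, dz], turn, opening]: dx, dy, dz in mm, then a turn about the tool's z in degrees, then the finger opening in mm; each row shifts and turns the commanded pose from where the row before left it, along the tool's axes as they then stand; what a row does not reach is not made up. A row lasts 1/8 s, in which the tool goes at most 62.5 mm and 10.7 degrees, less where a joint would pass 70% of its speed; a pose out of reach is approached as far as the arm can. The fingers move at their own pace and stop on an object; grip_force is the grip in N (left out, the last holds). Time passes only in rows, so rows that do not move let the fingers close. The tool returns the time, the measured TCP pose, the force, the opening and the grip force at its end. only (a regular expression) keeps the lines of the reply that match it, lines (a string "A,B") keeps lines A to B, and quiet returns only ok. Input that does not fit is refused with a message, and nothing moves.
- manip.get_obs(): the state, without advancing time (a new reading comes with each control period).
- optics.camera(name): name is "scene" or "top" or "wrist"; returns a dict with "frame" (384x512x3 uint8, red, green, blue), "fx", "fy", "cx", "cy" (pixels), "k1" (the pictures are not rectified: a ray, as slopes to the right and down, at radius r is drawn at 1 + k1 r^2 times it, then the intrinsics apply), "R" (3x3) and "t" (3): a world point X has camera coordinates R X + t; the wrist camera has in their place "T_tool_cam" (4x4, takes a point from camera to tool coordinates, whose origin is the TCP and whose axes are the flange's). Camera axes: x right, y down, z forward; pixel columns grow to the right and rows downward; lengths in mm; the calibration is good to about 2 mm. A picture is of the moment at which its call begins: read the wrist's pose just before it. There is no depth.
- manip.finish_job(): hands the job in; it is judged then, once.
The state is a dict: "time_s": time; "q": joint angles; "dq": joint speeds; "joint_torque": joint torques, N m; "position": TCP position; "orientation": TCP orientation; "contact_force": force on the tool from outside, world axes, zero at the start; "torque": the same for the moment, N m; "grip_width": finger opening in mm; "gripper_force": force on a finger pad.
Only numpy, scipy, OpenCV 4.12 (cv2) and the standard library are available. Lean on these libraries where they do the work, as an engineer would, in place of code of your own. Each camera call takes 0.05 s, during which the arm holds its last target. There are 200 camera calls.

## Working session

There is one attempt and no reset: what is moved stays moved. The work goes in short steps, Python scripts to look and compute and a tool call to move; the robot and the scene stay as the last step left them, time stands still between calls to the robot, and variables do not carry over. Pictures are saved under pics/ and viewed, at most 14 in all, crops included, and the job is handed in when it is done.

```bash
mkdir -p pics; ls
```

Run:
```python
from station import manip, optics
import cv2
o=manip.get_obs()
print({k:o[k] for k in ("time_s","position","orientation","grip_width","contact_force")})
for n in ("scene","top"):
    c=optics.camera(n); cv2.imwrite(f"pics/{n}0.png",cv2.cvtColor(c["frame"],cv2.COLOR_RGB2BGR))
    print(n,c["fx"],c["fy"],c["cx"],c["cy"],c["k1"],c["R"],c["t"])
c=optics.camera("wrist");print(c["T_tool_cam"],c["fx"])
```

```text
pics
{'time_s': 0.0, 'position': array([133.03239315, 584.49235744, 249.41752787]), 'orientation': array([-1.79900693e+02, -9.08713157e-04,  1.67178428e+02]), 'grip_width': 85.47418174323631, 'contact_force': array([-0.139505  ,  0.04632156,  0.14114268])}
scene 439.0772478870982 439.0772478870982 257.1952085006369 185.75753207538105 -0.13136490672561596 [[ 0.75718276  0.6531977   0.00265147]
 [ 0.56113962 -0.64838108 -0.51451366]
 [-0.33435998  0.39106872 -0.85747808]] [-435.56515454 -296.9920402  1476.87691218]
top 491.8281523841921 491.8281523841921 257.19349233932235 194.7355048688028 0.027549102493556774 [[-0.01187154 -0.99992125  0.00407018]
 [-0.97843779  0.01077689 -0.20626037]
 [ 0.20620026 -0.00643105 -0.97848868]] [   7.21572174  561.50381925 1401.46951272]
[[-6.59614508e-04 -9.50670665e-01 -3.10201308e-01  8.07838534e+01]
 [ 9.99999703e-01 -5.03328657e-04 -5.83861246e-04  1.70716272e-01]
 [ 3.98926551e-04 -3.10201601e-01  9.50670715e-01 -1.23451052e+02]
 [ 0.00000000e+00  0.00000000e+00  0.00000000e+00  1.00000000e+00]] 315.77607624999507
```

```bash
python3 -c "
import cv2
a=cv2.imread('pics/top0.png');cv2.imwrite('pics/top0b.png',cv2.resize(a,(800,600),interpolation=cv2.INTER_CUBIC))
a=cv2.imread('pics/scene0.png');cv2.imwrite('pics/scene0b.png',cv2.resize(a,(800,600),interpolation=cv2.INTER_CUBIC))"
```

```text
(no output)
```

View pics/top0b.png

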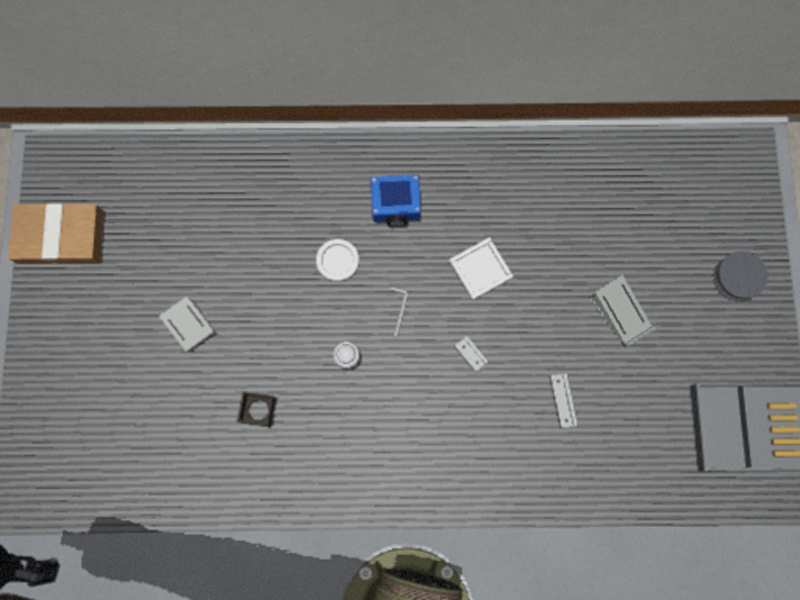

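View pics/scene0b.png

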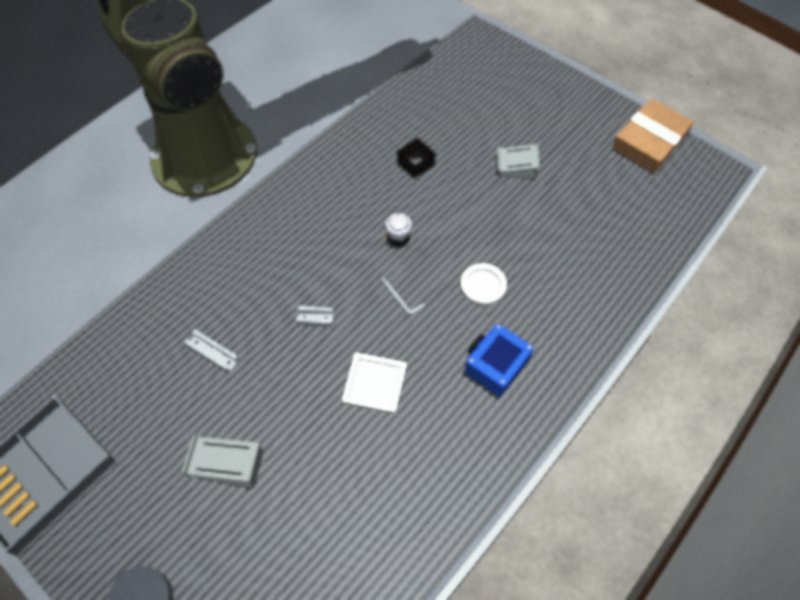

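The top view shows (in 800-px coordinates): button module (346,355), hood (257,410), short guide (471,353), long guide (564,400), round nest (338,259), square nest (481,268), long rest (623,310), short rest (187,324), hex key (400,312) and housing (396,200). The scene view agrees with this.

Create h.py:
```python
import numpy as np, cv2, pickle
from station import manip, optics
from scipy.spatial.transform import Rotation as Ro
def snap(name, save):
    o=manip.get_obs(); c=optics.camera(name)
    if name=="wrist":
        T=np.eye(4);T[:3,:3]=Ro.from_euler("xyz",o["orientation"],degrees=True).as_matrix();T[:3,3]=o["position"]
        M=T@np.array(c["T_tool_cam"]); c["R"]=M[:3,:3].T; c["t"]=-M[:3,:3].T@M[:3,3]
    c["R"]=np.array(c["R"]);c["t"]=np.array(c["t"])
    pickle.dump(c,open(f"pics/{save}.pkl","wb"))
    cv2.imwrite(f"pics/{save}.png",cv2.cvtColor(c["frame"],cv2.COLOR_RGB2BGR)); return c
def load(s): return pickle.load(open(f"pics/{s}.pkl","rb"))
def K(c): return np.array([[c["fx"],0,c["cx"]],[0,c["fy"],c["cy"]],[0,0,1.]]),np.array([c["k1"],0,0,0,0.])
def world(c,uv,z):
    k,d=K(c); n=cv2.undistortPoints(np.array([[uv]],float),k,d,None,None)[0,0]
    r=c["R"].T@np.array([n[0],n[1],1]); o=-c["R"].T@c["t"]
    return o+r*(z-o[2])/r[2]
def pix(c,X):
    k,d=K(c); return cv2.projectPoints(np.array(X,float).reshape(-1,3),cv2.Rodrigues(c["R"])[0],c["t"],k,d)[0][:,0]
def go(X,yaw=None):
    """tool-frame shift (and turn) to world X"""
    o=manip.get_obs();R=Ro.from_euler("xyz",o["orientation"],degrees=True).as_matrix()
    return np.round(R.T@(np.array(X)-o["position"]),1), None if yaw is None else round((-(yaw-o["orientation"][2])+180)%360-180,1)
```

Run:
```python
from h import *
c=snap("top","top1"); s=snap("scene","scene1")
for n,u,v,z in [("button",346,353,58),("hood",257,410,40),("sg",471,353,18),("lg",564,400,18),("rn",338,259,14),("sn",481,268,14),("lr",623,310,31),("sr",187,324,27),("hexa",396,335,6),("hexb",406,291,6),("hexc",391,288,6),("cam",396,192,52)]:
    X=world(c,(u/1.5625,v/1.5625),z); print(n,X.round(),round(np.hypot(X[0],X[1])),(pix(s,X)*1.5625).round())
a=c["frame"];b=s["frame"]
P=lambda im,u,v:cv2.resize(im[int(v/1.5625)-32:int(v/1.5625)+32,int(u/1.5625)-40:int(u/1.5625)+40],(400,300),interpolation=cv2.INTER_CUBIC)
m=np.vstack([np.hstack([P(a,187,324),P(a,623,310)]),np.hstack([P(b,518,160),P(b,224,460)])])
cv2.imwrite("pics/rests.png",cv2.cvtColor(m,cv2.COLOR_RGB2BGR))
```

```text
button [469. 107.  58.] 481 [[396. 221.]]
hood [367. 273.  40.] 457 [[412. 152.]]
sg [ 473. -132.   18.] 491 [[312. 314.]]
lg [ 381. -306.   18.] 488 [[208. 349.]]
rn [664. 126.  14.] 676 [[481. 283.]]
sn [ 643. -157.   14.] 661 [[372. 381.]]
lr [ 551. -426.   31.] 697 [[220. 458.]]
sr [534. 415.  27.] 676 [[515. 158.]]
hexa [511.  13.   6.] 512 [[381. 279.]]
hexb [599.  -8.   6.] 599 [[409. 313.]]
hexc [606.  22.   6.] 606 [[422. 304.]]
cam [789.  10.  52.] 789 [[500. 356.]]
```

View pics/rests.png

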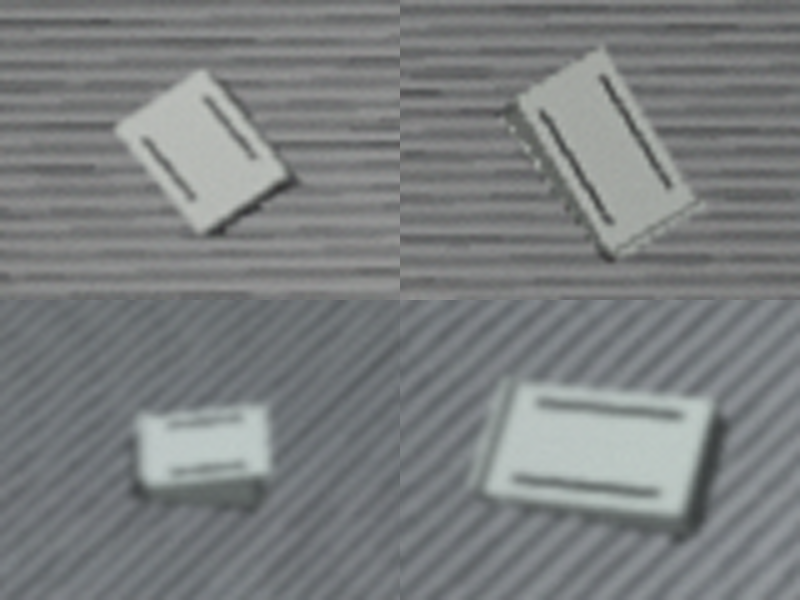

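Long rest: the lip is at the lower right in the top view, so +x has a yaw of about 33°. For the short rest I need a closer look with the wrist camera, so I'll survey on the way.

Run:
```python
from h import *
print(go([470,280,310]))
```

```text
(array([-396.1, -222.5,  -59.9]), None)
```

Emit:
advance(
  steps=[
    [[-45, -25, -7], 0, 85],
    [[-45, -25, -7], 0, 85],
    [[-45, -25, -7], 0, 85],
    [[-45, -25, -7], 0, 85],
    [[-45, -25, -7], 0, 85],
    [[-45, -25, -7], 0, 85],
    [[-45, -25, -7], 0, 85],
    [[-45, -25, -7], 0, 85],
    [[-36, -22, -4], 0, 85],
    [[0, 0, 0], 0, 85],
    [[0, 0, 0], 0, 85],
    [[0, 0, 0], 0, 85],
  ],
  grip_force=20,
)

```text
time_s: 1.75
position: [469.2, 281.4, 310.1]
orientation: [-180.0, -0.0, 167.3]
contact_force: [-0.3, -0.2, -0.1]
grip_width: 84.7
gripper_force: 0.0
```

Run:
```python
from h import *
c=snap("wrist","w1"); a=cv2.imread("pics/w1.png"); cv2.imwrite("pics/w1b.png",cv2.resize(a,(800,600),interpolation=cv2.INTER_CUBIC))
```

```text
(no output)
```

View pics/w1b.png

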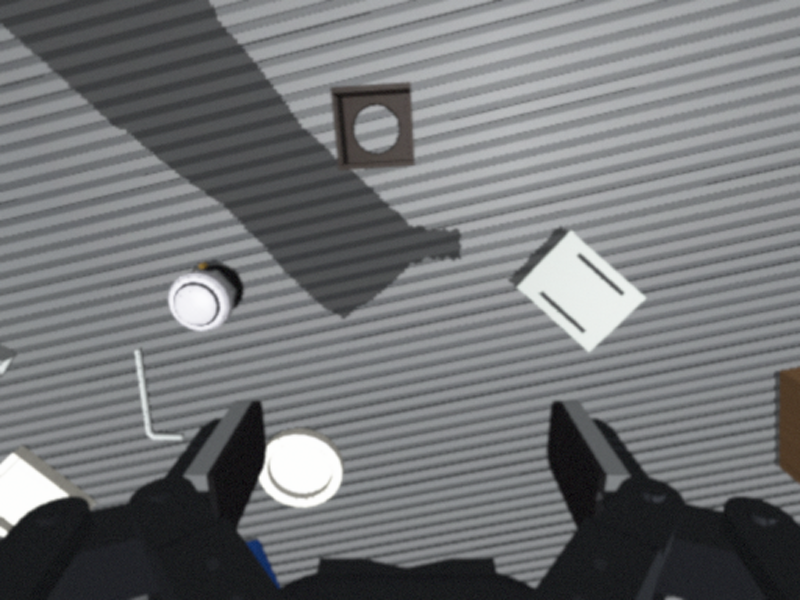

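The wrist view shows the hood at (375,125), button module (200,298), short rest (580,290), round nest (301,467) and hex key (150,400). I'll enlarge these for exact readings.

Add to h.py:
```python
def crops(name,cs,out,w=88,h=66):
    """2x2 (or fewer) enlarged crops around native pixel centres, with native tick labels"""
    im=cv2.imread(f"pics/{name}.png"); L=[]
    for u,v in cs:
        x0,y0=int(u-w/2),int(v-h/2); x0=min(max(x0,0),512-w);y0=min(max(y0,0),384-h)
        p=cv2.resize(im[y0:y0+h,x0:x0+w],(400,300),interpolation=cv2.INTER_CUBIC); s=400/w
        for k in range(0,w,10): cv2.line(p,(int((k+.5)*s),0),(int((k+.5)*s),6),(0,0,255),1)
        for k in range(0,h,10): cv2.line(p,(0,int((k+.5)*s)),(6,int((k+.5)*s)),(0,0,255),1)
        cv2.putText(p,f"{x0},{y0}",(10,295),0,.4,(0,0,255),1); L.append(p)
    while len(L)<4: L.append(np.zeros_like(L[0]))
    cv2.imwrite(f"pics/{out}.png",np.vstack([np.hstack(L[:2]),np.hstack(L[2:4])]))
```

Run:
```python
from h import *
crops("w1",[(372,186),(239,81),(127,192),(192,299)],"w1c")
```

```text
(no output)
```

View pics/w1c.png

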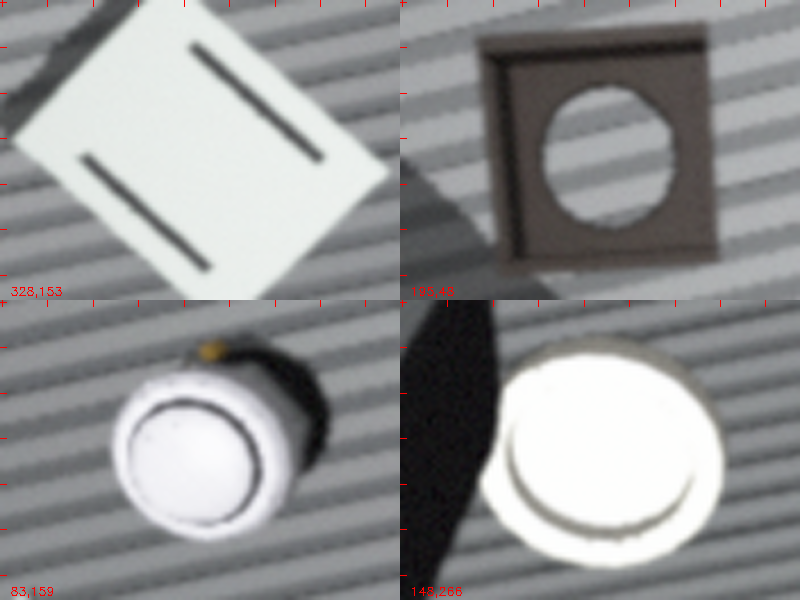

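Add to h.py:
```python
def nat(x0,y0,p,s=400/88): return np.array([x0,y0])+np.array(p,float)/s-.5
```

Run:
```python
from h import *
c=load("w1"); W=lambda o,p,z:world(c,nat(*o,p),z)
h=(195,48)
print("hood bore",W(h,(208,157),2)); a,b=W(h,(78,38),40),W(h,(306,22),40); e,f=W(h,(320,260),0),W(h,(320,260),40)
for p in (a,b,e,f):print(p.round(1))
print("width",np.linalg.norm(b-a),np.degrees(np.arctan2(*(b-a)[1::-1])), np.linalg.norm(f-b))
g=(83,159)
print("btn ring",W(g,(193,163),50),"bezel",W(g,(203,156),48))
n=(148,266)
print("nest", W(n,(203,155),12), [W(n,p,14).round(1) for p in ((203,267),(324,165))])
# round nest in top camera: white blob
t=load("top1"); gr=t["frame"].min(2).astype(float)
for nm,u,v,r in (("rn",216,166,17),("sn",308,171,24)):
    m=np.zeros_like(gr,np.uint8); m[gr>190]=1; k=np.zeros_like(m);cv2.circle(k,(u,v),r,1,-1); m&=k
    cs=max(cv2.findContours(m,0,2)[0],key=cv2.contourArea); print(nm,cv2.minAreaRect(cs),cv2.contourArea(cs)); 
    mo=cv2.moments(cs);print(world(t,(mo["m10"]/mo["m00"],mo["m01"]/mo["m00"]),14))
# short rest corners: hypotheses
r=(328,153); 
P=[W(r,(12,140),37),W(r,(388,172),20)];print(P[0].round(1),P[1].round(1),np.linalg.norm((P[0]-P[1])[:2]), "expect ~101 diag")
```

```text
hood bore [369.79280786 278.09920456   2.        ]
[337.1 254.8  40. ]
[346.2 311.5  40. ]
[404.1 302.9   0. ]
[402.8 302.6  40. ]
width 57.424050212435986 80.90072300681055 57.29543865337322
btn ring [470.07734334 105.16404637  50.        ] bezel [469.16206492 107.60901715  48.        ]
nest [664.88213894 128.12443348  12.        ] [array([708.2, 115.7,  14. ]), array([676.7, 168.4,  14. ])]
rn ((215.5, 165.5), (25.0, 25.0), 90.0) 500.0
[664.3765606  128.30123436  14.        ]
sn ((307.7046203613281, 170.92225646972656), (29.08055305480957, 29.224515914916992), 59.74356460571289) 784.5
[ 644.03479573 -156.37598148   14.        ]
[517.5 364.2  37. ] [557.8 475.5  20. ] 118.34453806331652 expect ~101 diag
```

Run:
```python
from h import *
from scipy.optimize import least_squares
c=load("w1"); uv=np.array([nat(328,153,p) for p in ((12,140),(171,-21),(388,172),(227,330))])
def model(q,lo):
    x,y,a=q; a=np.radians(a); M=np.array([[np.cos(a),-np.sin(a)],[np.sin(a),np.cos(a)]])
    return [np.r_[M@[u,v]+[x,y],z] for u,v,z in lo]
for nm,lz in (("lip25",25),("lip16",16)):
  for a0 in (45,225):
    # image order: left,top,right,bottom
    m=[(-40,-32,lz),(-40,32,lz),(39,32,37),(39,-32,37)]
    best=None
    for perm in ([0,1,2,3],[1,0,3,2]):
        s=least_squares(lambda q:(pix(c,model(q,[m[i] for i in perm]))-uv).ravel(),[535,415,a0])
        if best is None or s.cost<best.cost: best=s
    print(nm,a0,best.x.round(1),best.cost.round(2),best.fun.round(1))
```

```text
lip25 45 [536.9 417.7  37.1] 8.49 [ 1.7  1.8  1.3  0.8 -1.3 -1.3 -1.7 -1.5]
lip25 225 [536.9 417.7 397.1] 8.49 [ 1.7  1.8  1.3  0.8 -1.3 -1.3 -1.7 -1.5]
lip16 45 [538.2 418.7  37. ] 1.95 [ 1.2  0.6  0.1  0.4 -0.4 -0.5 -0.9 -0.7]
lip16 225 [538.2 418.7 397. ] 1.95 [ 1.2  0.6  0.1  0.4 -0.4 -0.5 -0.9 -0.7]
```

The fit gives the short rest at about (538,418) with yaw 37° (high end at +x+y). Next is the button module.

Run:
```python
from h import *
print(go([469.5,106.5,130]),go([469.5,106.5,44]))
```

```text
(array([ -38.9, -170.6,  180.2]), None) (array([ -39. , -170.6,  266.2]), None)
```

Emit:
advance(
  steps=[
    [[-10, -43, 45], 0, 85],
    [[-10, -43, 45], 0, 85],
    [[-10, -43, 45], 0, 85],
    [[-9, -42, 45], 0, 85],
    [[0, 0, 40], 0, 85],
    [[0, 0, 30], 0, 85],
    [[0, 0, 16], 0, 85],
    [[0, 0, 0], 0, 85],
    [[0, 0, 0], 0, 85],
    [[0, 0, 0], 0, 40],
    [[0, 0, 0], 0, 40],
    [[0, 0, 0], 0, 40],
    [[0, 0, 0], 0, 40],
    [[0, 0, 0], 0, 40],
    [[0, 0, 0], 0, 40],
    [[0, 0, 0], 0, 40],
    [[0, 0, 0], 0, 40],
  ],
  grip_force=35,
)

```text
time_s: 3.92
position: [470.7, 106.7, 46.5]
orientation: [179.9, 0.1, 167.2]
contact_force: [-1.0, 0.0, 6.2]
grip_width: 48.5
gripper_force: 35.2
```

```bash
python3 -c "
from h import *
print(go([664.6,128,110]))"
```

```text
(array([-184.4,   63.8,  -63.2]), None)
```

Emit:
advance(
  steps=[
    [[0, 0, -25], 0, 40],
    [[0, 0, -39], 0, 40],
    [[-46, 16, 0], 0, 40],
    [[-46, 16, 0], 0, 40],
    [[-46, 16, 0], 0, 40],
    [[-46, 16, 0], 0, 40],
    [[0, 0, 0], 0, 40],
    [[0, 0, 0], 0, 40],
    [[0, 0, 0], 0, 40],
  ],
)

```text
time_s: 5.05
position: [662.4, 127.8, 109.5]
orientation: [-180.0, -0.1, 167.2]
contact_force: [-0.3, -0.3, -1.6]
grip_width: 48.0
gripper_force: 36.7
```

Run:
```python
from h import *
print(go([664.6,128,110]),go([664.6,128,50.5]))
c=snap("wrist","w2"); crops("w2",[(256,200),(256,270)],"w2c",176,132)
```

```text
(array([-2.1,  0.7, -0.5]), None) (array([-2.1,  0.7, 59. ]), None)
```

View pics/w2c.png

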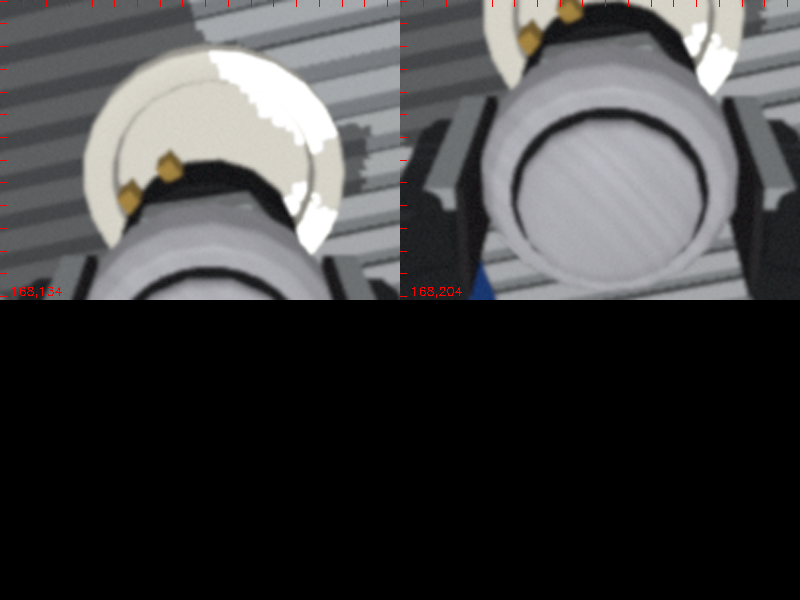

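The module is held upright with the nest behind it (rim left edge 84, right edge 343, top 45 in the left crop). I'll check the centres.

Run:
```python
from h import *
c=load("w2"); s=400/176
P=[world(c,nat(168,134,p,s),14)[:2] for p in ((84,170),(343,170),(210,45),(120,92),(300,92))]
from scipy.optimize import least_squares
print(np.round(P,1), least_squares(lambda q:[np.linalg.norm(p-q)-42 for p in P],[664,128]))
print("module",world(c,nat(168,204,(210,196),s),114), manip.get_obs()["position"])
```

```text
[[652.2  88.3]
 [670.9 170.2]
 [621.5 137.2]
 [629.7 106.4]
 [642.2 161.4]]      message: `ftol` termination condition is satisfied.
     success: True
      status: 2
         fun: [-2.350e-01  5.050e-01  2.014e+00 -8.803e-01 -1.933e+00]
           x: [ 6.646e+02  1.282e+02]
        cost: 4.437733244988035
         jac: [[ 2.969e-01  9.549e-01]
               [-1.476e-01 -9.890e-01]
               [ 9.786e-01 -2.056e-01]
               [ 8.489e-01  5.285e-01]
               [ 5.584e-01 -8.296e-01]]
        grad: [-3.332e-06 -4.331e-07]
  optimality: 3.332420430953572e-06
 active_mask: [ 0.000e+00  0.000e+00]
        nfev: 4
        njev: 4
module [662.87937232 127.83116191 114.        ] [662.62618897 127.86707118 109.72066351]
```

Emit:
advance(
  steps=[
    [[-2, 0, 25], 0, 40],
    [[0, 0, 22], 0, 40],
    [[0, 0, 7], 0, 40],
    [[0, 0, 2], 0, 40],
    [[0, 0, 1], 0, 40],
    [[0, 0, 1], 0, 40],
    [[0, 0, 1], 0, 40],
    [[0, 0, 0], 0, 40],
    [[0, 0, 0], 0, 40],
  ],
)

```text
time_s: 6.22
position: [665.8, 127.6, 50.6]
orientation: [180.0, 0.0, 167.2]
contact_force: [0.2, 0.2, -0.8]
grip_width: 48.2
gripper_force: 36.8
```

Emit:
advance(
  steps=[
    [[0, 0, 1], 0, 40],
    [[0, 0, 0.5], 0, 40],
    [[0, 0, 0], 0, 40],
  ],
)

```text
time_s: 6.6
position: [665.9, 127.6, 50.5]
orientation: [180.0, 0.0, 167.2]
contact_force: [-4.1, -0.9, 9.5]
grip_width: 47.8
gripper_force: 37.6
```

Emit:
advance(
  steps=[
    [[0, 0, 0], 0, 85],
    [[0, 0, 0], 0, 85],
    [[0, 0, 0], 0, 85],
    [[0, 0, 0], 0, 85],
    [[0, 0, -20], 0, 85],
    [[0, 0, -40], 0, 85],
    [[0, 0, -40], 0, 85],
    [[0, 0, 0], 0, 85],
  ],
)

```text
time_s: 7.6
position: [668.3, 128.0, 153.1]
orientation: [179.8, 0.4, 167.2]
contact_force: [0.2, 0.3, -0.6]
grip_width: 85.0
gripper_force: 0.0
```

Run:
```python
from h import *
print(go([370,278.4,150],170.9),manip.get_obs()["q"].round(0))
c=snap("wrist","w3"); crops("w3",[(256,230)],"w3c",220,165)
```

```text
(array([324.2,  80.4,   1.2]), np.float64(-3.7)) [11. 29.  1. 61. -0. 24.]
```

View pics/w3c.png

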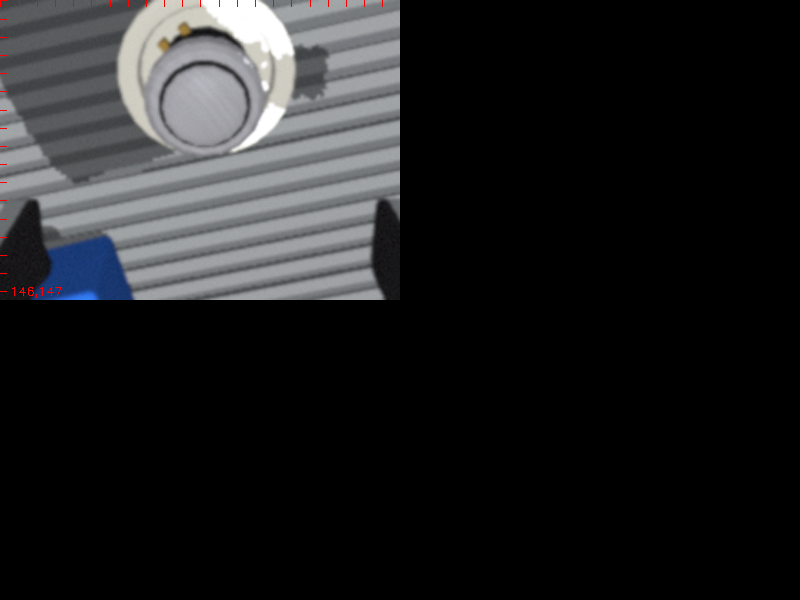

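The button module stands in the round nest, upright and roughly centred. On to the hood.

Emit:
advance(
  steps=[
    [[40, 10, 0], 0, 85],
    [[40, 10, 0], 0, 85],
    [[40, 10, 0], 0, 85],
    [[40, 10, 0], 0, 85],
    [[40, 10, 0], 0, 85],
    [[40, 10, 0], 0, 85],
    [[40, 10, 0], 0, 85],
    [[40, 10, 0], -3.7, 85],
    [[0, 0, 0], 0, 85],
    [[0, 0, 0], 0, 85],
    [[0, 0, 0], 0, 85],
  ],
)

```text
time_s: 9.02
position: [372.1, 276.2, 148.6]
orientation: [-180.0, -0.0, 170.8]
contact_force: [-0.9, 0.1, 0.2]
grip_width: 85.1
gripper_force: 0.0
```

Run:
```python
from h import *
print(go([370,278.4,34],170.9),manip.get_obs()["q"].round(0))
```

```text
(array([  2.4,   1.9, 114.6]), np.float64(-0.1)) [ 37.   7. -30.  53.  -0.  46.]
```

Emit:
advance(
  steps=[
    [[2.5, 2, 40], 0, 85],
    [[0, 0, 40], 0, 85],
    [[0, 0, 25], 0, 85],
    [[0, 0, 10], 0, 85],
    [[0, 0, 0], 0, 85],
    [[0, 0, 0], 0, 45],
    [[0, 0, 0], 0, 45],
    [[0, 0, 0], 0, 45],
    [[0, 0, 0], 0, 45],
    [[0, 0, 0], 0, 45],
    [[0, 0, 0], 0, 45],
    [[0, 0, 0], 0, 45],
  ],
  grip_force=25,
)

```text
time_s: 10.52
position: [370.2, 279.6, 35.1]
orientation: [179.9, 0.1, 170.9]
contact_force: [-0.1, -0.2, 6.0]
grip_width: 57.4
gripper_force: 27.6
```

Run:
```python
from h import *
print(go([370,278.4,34],170.9))
```

```text
(array([ 0. , -1.2,  1.1]), np.float64(-0.0))
```

Emit:
advance(
  steps=[
    [[0, 0, -20], 0, 45],
    [[0, 0, -50], 0, 45],
    [[0, 0, -50], 0, 45],
    [[0, 0, 0], 0, 45],
  ],
)

```text
time_s: 11.02
position: [371.7, 280.9, 158.1]
orientation: [179.7, 0.3, 170.9]
contact_force: [1.3, 0.8, -0.8]
grip_width: 57.8
gripper_force: 27.4
```

Run:
```python
from h import *
print(go([644,-156.4,155]))
```

```text
(array([-338.1, -388.7,    2.7]), None)
```

Emit:
advance(
  steps=[
    [[-33.8, -38.9, 0], 0, 45],
    [[-33.8, -38.9, 0], 0, 45],
    [[-33.8, -38.9, 0], 0, 45],
    [[-33.8, -38.9, 0], 0, 45],
    [[-33.8, -38.9, 0], 0, 45],
    [[-33.8, -38.9, 0], 0, 45],
    [[-33.8, -38.9, 0], 0, 45],
    [[-33.8, -38.9, 0], 0, 45],
    [[-33.8, -38.9, 0], 0, 45],
    [[-33.8, -38.9, 0], 0, 45],
    [[0, 0, 0], 9.5, 45],
    [[0, 0, 0], 9.5, 45],
    [[0, 0, 0], 9.5, 45],
    [[0, 0, 0], 9.5, 45],
    [[0, 0, 0], 9.5, 45],
    [[0, 0, 0], 0, 45],
    [[0, 0, 0], 0, 45],
  ],
)

```text
time_s: 13.15
position: [640.9, -158.6, 153.2]
orientation: [-180.0, -0.0, 123.5]
contact_force: [0.1, 0.3, -0.4]
grip_width: 57.3
gripper_force: 27.4
```

Run:
```python
from h import *
print(go([644,-156.4,160]))
c=snap("wrist","w4"); crops("w4",[(256,200)],"w4c",240,180)
a=cv2.imread("pics/w4.png")[120:345,106:406]; cv2.imwrite("pics/w4c.png",cv2.resize(a,(800,600),interpolation=cv2.INTER_CUBIC))
```

```text
(array([ 0.1,  3.8, -6.8]), None)
```

View pics/w4c.png

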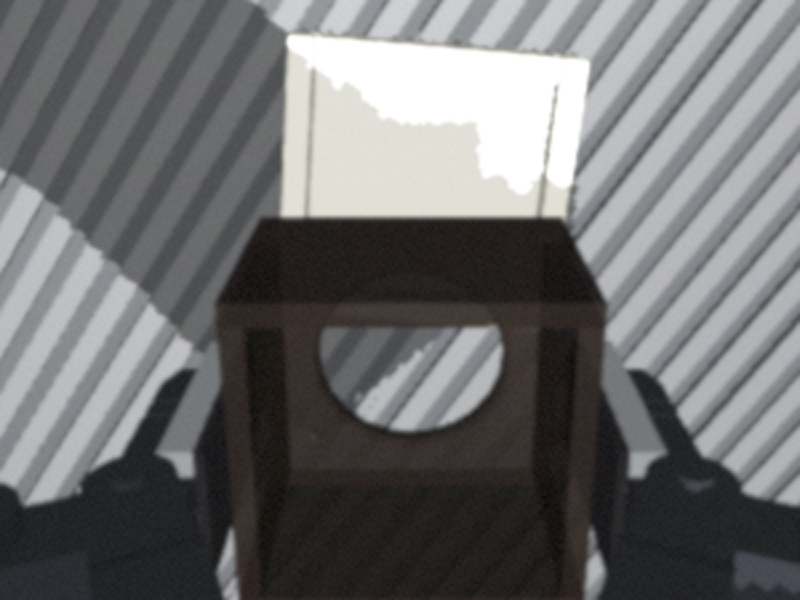

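The hood is held square to the tool. The nest's near rim corners are at (288,33) and (588,60), with a tilt of about 5°.

Run:
```python
from h import *
c=load("w4"); s=800/300
W=lambda p,z:world(c,nat(106,120,p,s),z)
a,b,l,r=[W(p,14) for p in ((288,35),(588,61),(282,215),(572,210))]
d=b-a; print(a,b,np.linalg.norm(d)); ang=np.degrees(np.arctan2(d[1],d[0])); print("edge ang",ang,[np.degrees(np.arctan2(*(q)[1::-1])) for q in (l-a,r-b)])
n=np.array([-d[1],d[0],0])/np.linalg.norm(d); n*=np.sign(n@(l-a)); C=(a+b)/2+46*n; print("centre",C)
o=manip.get_obs(); print("tool y ang",o["orientation"][2]-90)
z=o["position"][2]
print("hood top edge centre", W((412,302),z+5), W((410,218),z-35))
print(go([C[0],C[1],155]))
```

```text
[ 580.29759687 -137.54963857   14.        ] [662.00807845 -93.010143    14.        ] 93.06110608268361
edge ang 28.59432134454936 [np.float64(-61.040942701304765), np.float64(-58.96107792027325)]
centre [ 643.16866019 -155.66928987   14.        ]
tool y ang 33.50412973025517
hood top edge centre [ 625.37586383 -136.68373399  158.41332044] [ 625.01755428 -136.83690912  118.41332044]
(array([ 1.3,  3.4, -1.6]), None)
```

Emit:
advance(
  steps=[
    [[2.3, 3.4, 30], 4, 45],
    [[0, 0, 35], 0, 45],
    [[0, 0, 30], 0, 45],
    [[0, 0, 11], 0, 45],
    [[0, 0, 4], 0, 45],
    [[0, 0, 1], 0, 45],
    [[0, 0, 1], 0, 45],
    [[0, 0, 0], 0, 45],
    [[0, 0, 0], 0, 45],
  ],
)

```text
time_s: 14.32
position: [643.1, -155.0, 42.4]
orientation: [180.0, 0.0, 119.4]
contact_force: [-0.4, -0.2, 0.2]
grip_width: 57.8
gripper_force: 27.4
```

```bash
python3 -c "
from h import *
print(go([643.5,-156,39]))"
```

```text
(array([-1. , -0.2,  3.4]), None)
```

Emit:
advance(
  steps=[
    [[0, 0, 1], 0, 45],
    [[0, 0, 1], 0, 45],
    [[0, 0, 0.7], 0, 45],
    [[0, 0, 0.5], 0, 45],
    [[0, 0, 0], 0, 45],
  ],
)

```text
time_s: 14.95
position: [642.8, -154.9, 39.2]
orientation: [180.0, 0.0, 119.4]
contact_force: [-2.7, 1.0, 4.9]
grip_width: 57.5
gripper_force: 28.0
```

Contact came at the expected height. I'll release, rise and look.

Emit:
advance(
  steps=[
    [[0, 0, 0], 0, 85],
    [[0, 0, 0], 0, 85],
    [[0, 0, 0], 0, 85],
    [[0, 0, 0], 0, 85],
    [[0, 0, -20], 0, 85],
    [[0, 0, -45], 0, 85],
    [[0, 0, -55], 0, 85],
    [[40, 0, -40], 0, 85],
    [[40, 0, -40], 0, 85],
    [[40, 0, -20], 0, 85],
    [[40, 0, -20], 0, 85],
    [[0, 0, 0], 0, 85],
    [[0, 0, 0], 0, 85],
  ],
)

```text
time_s: 16.58
position: [564.6, -15.7, 278.7]
orientation: [180.0, 0.0, 119.4]
contact_force: [-0.6, 0.2, 0.1]
grip_width: 85.0
gripper_force: 0.0
```

Run:
```python
from h import *
print(manip.get_obs()["position"],manip.get_obs()["q"].round())
c=snap("wrist","w5"); cv2.imwrite("pics/w5b.png",cv2.resize(cv2.imread("pics/w5.png"),(800,600),interpolation=cv2.INTER_CUBIC))
for n,X in dict(hood=[643,-156,40],sg=[473,-132,18],lg=[381,-306,18],lr=[551,-426,31]).items(): print(n,pix(c,X)*1.5625)
```

```text
[564.58885412 -15.68631134 278.65108953] [-2. 14. -5. 72. -0. 59.]
hood [[406.38614191 446.43056426]]
sg [[241.12353908 322.06504791]]
lg [[ 67.25233588 434.90975173]]
lr [[190.16799575 608.72581948]]
```

View pics/w5b.png

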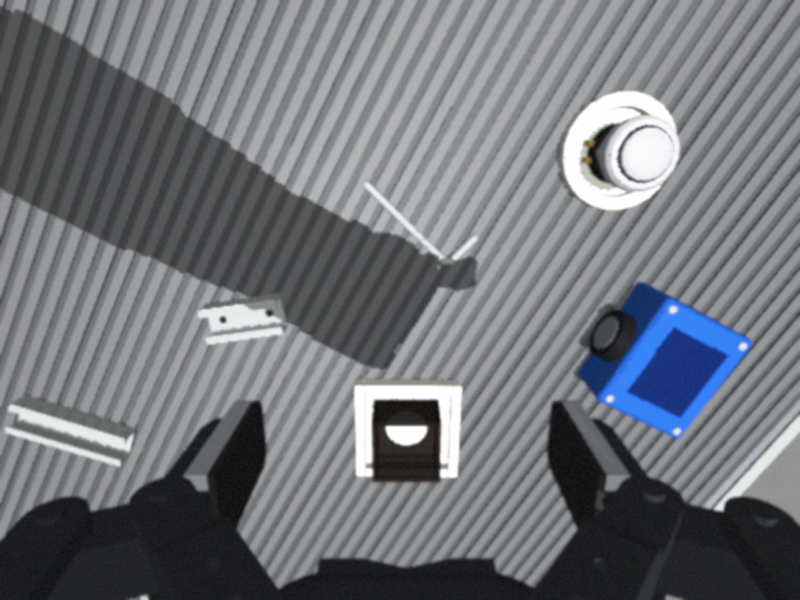

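The hood sits square in its nest, and the hex key and housing are untouched. Next I'll look at the long guide and its rest.

```bash
python3 -c "
from h import *
print(go([455,-345,310]))"
```

```text
(array([-233.1, -256.7,  -31.7]), None)
```

Emit:
advance(
  steps=[
    [[-34, -37, -5], 0, 85],
    [[-34, -37, -5], 0, 85],
    [[-34, -37, -5], 0, 85],
    [[-34, -37, -5], 0, 85],
    [[-34, -37, -5], 0, 85],
    [[-34, -37, -5], 0, 85],
    [[-29, -35, -2], 0, 85],
    [[0, 0, 0], 0, 85],
    [[0, 0, 0], 0, 85],
    [[0, 0, 0], 0, 85],
  ],
)

```text
time_s: 17.88
position: [455.0, -343.9, 310.3]
orientation: [-180.0, -0.0, 119.4]
contact_force: [-0.1, 0.5, -0.3]
grip_width: 84.9
gripper_force: 0.0
```

Run:
```python
from h import *
print(manip.get_obs()["position"])
c=snap("wrist","w6")
im=cv2.imread("pics/w6.png")
G=pix(c,[381,-306,18])[0];Rr=pix(c,[551,-426,31])[0];S=pix(c,[473,-132,18])[0];print(G,Rr,S)
w,h=133,100
L=[]
for u,v in (G,Rr,S):
    x0=int(np.clip(u-w/2,0,512-w));y0=int(np.clip(v-h/2,0,384-h));print(x0,y0)
    L.append(cv2.resize(im[y0:y0+h,x0:x0+w],(400,300),interpolation=cv2.INTER_CUBIC))
L.append(cv2.resize(im,(400,300)))
cv2.imwrite("pics/w6c.png",np.vstack([np.hstack(L[:2]),np.hstack(L[2:])]))
```

```text
[ 454.96184989 -343.86582423  310.31093149]
[224.15972638 104.08842989] [291.22164681 243.58692777] [364.07474155   7.92554858]
157 54
224 193
297 0
```

View pics/w6c.png

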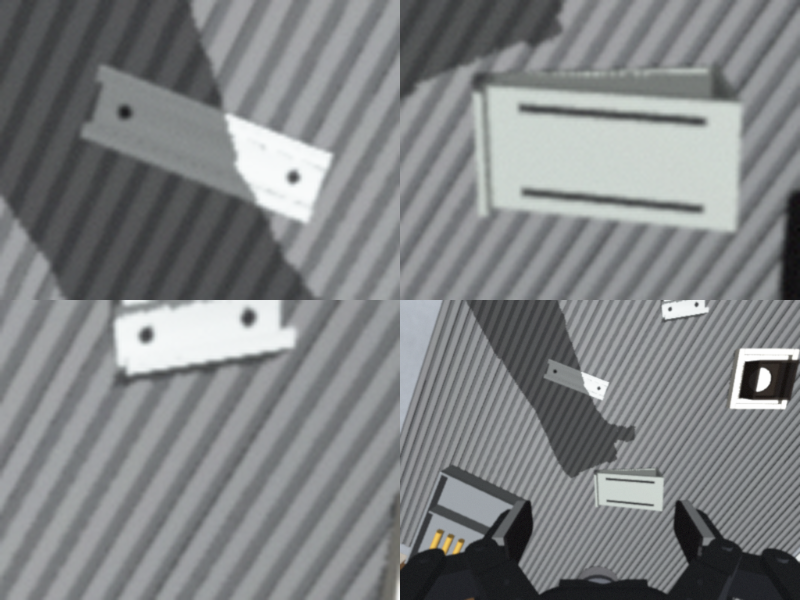

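The long guide's corners are (100,65), (332,155), (308,222) and (82,135) in the left crop. The long rest's lip is on the left (475–490, 85–215), with its high edge at (742,100)–(736,230).

Run:
```python
from h import *
from scipy.optimize import least_squares
c=load("w6"); s=400/133
def fit(o,pts,m,q0):
    uv=np.array([nat(*o,p,s) for p in pts])
    def f(q):
        a=np.radians(q[2]); M=np.array([[np.cos(a),-np.sin(a)],[np.sin(a),np.cos(a)]])
        return (pix(c,[np.r_[M@p[:2]+q[:2],p[2]] for p in m])-uv).ravel()
    r=least_squares(f,q0); print(r.x.round(1),r.fun.round(1))
fit((157,54),((100,65),(332,155),(308,222),(82,135)),[(-50,15,18),(50,15,18),(50,-15,18),(-50,-15,18)],[381,-306,14])
fit((224,193),((90,85),(342,100),(336,230),(92,208)),[(-56,32,16),(56,32,46),(56,-32,46),(-56,-32,16)],[551,-426,33])
print(go([381,-306,150],194))
```

```text
[ 381.  -302.8    8.9] [ 0.8 -0.2 -0.2 -0.4 -0.5  0.  -0.   0.5]
[ 554.8 -425.7   31.7] [-0.3  0.2 -0.5  0.7 -0.1 -0.2  1.  -0.8]
(array([ 69.2, -45.9, 160.5]), np.float64(-74.5))
```

Emit:
advance(
  steps=[
    [[0, 0, 20], -10, 85],
    [[0, 0, 20], -10, 85],
    [[0, 0, 20], -10, 85],
    [[0, 0, 20], -10, 85],
    [[0, 0, 20], -10, 85],
    [[0, 0, 20], -10, 85],
    [[0, 0, 20], -9.5, 85],
    [[0, 0, 0], 0, 85],
  ],
)

```text
time_s: 18.92
position: [454.1, -343.0, 169.4]
orientation: [179.9, -0.1, -171.1]
contact_force: [0.6, 1.2, 0.1]
grip_width: 85.0
gripper_force: 0.0
```

```bash
python3 -c "
from h import *
print(go([381,-302.8,22],188.9),manip.get_obs()['q'].round())"
```

```text
(array([ 65.8,  50.6, 147.6]), np.float64(-0.0)) [-37.  17. -14.  58.   0. -46.]
```

Emit:
advance(
  steps=[
    [[33, 25.3, 25], 0, 85],
    [[32.8, 25.3, 25], 0, 85],
    [[0, 0, 35], 0, 85],
    [[0, 0, 35], 0, 85],
    [[0, 0, 20], 0, 85],
    [[0, 0, 7], 0, 85],
    [[0, 0, 0], 0, 85],
    [[0, 0, 0], 0, 85],
  ],
)

```text
time_s: 19.92
position: [382.8, -305.4, 24.9]
orientation: [-179.9, 0.1, -171.1]
contact_force: [0.4, 0.1, -0.5]
grip_width: 84.5
gripper_force: 0.0
```

```bash
python3 -c "
from h import *
print(go([381,-302.8,22],188.9),manip.get_obs()['q'].round())"
```

```text
(array([1.4, 2.8, 2.9]), np.float64(-0.0)) [-39.  18. -35.  37.  -0. -47.]
```

Emit:
advance(
  steps=[
    [[1.4, 2.8, 2.5], 0, 85],
    [[0, 0, 0], 0, 85],
    [[0, 0, 0], 0, 20],
    [[0, 0, 0], 0, 20],
    [[0, 0, 0], 0, 20],
    [[0, 0, 0], 0, 20],
    [[0, 0, 0], 0, 20],
    [[0, 0, 0], 0, 20],
    [[0, 0, 0], 0, 20],
    [[0, 0, 0], 0, 20],
    [[0, 0, 0], 0, 20],
  ],
  grip_force=25,
)

```text
time_s: 21.3
position: [381.7, -303.3, 23.6]
orientation: [-179.9, 0.2, -171.1]
contact_force: [-3.5, 3.4, 23.6]
grip_width: 29.5
gripper_force: 38.6
```

```bash
python3 -c "
from h import *
print(go([381,-302.8,22],188.9))"
```

```text
(array([0.6, 0.6, 1.6]), np.float64(-0.0))
```

Emit:
advance(
  steps=[
    [[0, 0, -20], 0, 20],
    [[0, 0, -50], 0, 20],
    [[0, 0, -30], -7.6, 20],
    [[0, 0, 0], -7.6, 20],
    [[0, 0, 0], -7.6, 20],
    [[0, 0, 0], 0, 20],
    [[0, 0, 0], 0, 20],
  ],
)

```text
time_s: 22.18
position: [379.9, -302.1, 121.0]
orientation: [180.0, -0.0, -148.4]
contact_force: [-0.2, -0.9, -0.4]
grip_width: 29.6
gripper_force: 25.7
```

```bash
python3 -c "
from h import *
print(go([549.7,-428.9,120],211.7),manip.get_obs()['q'].round())"
```

```text
(array([ -78.4, -196.9,    0.9]), np.float64(-0.1)) [-38.  11. -29.  49.  -0. -70.]
```

Emit:
advance(
  steps=[
    [[-16, -39.4, 0], 0, 20],
    [[-16, -39.4, 0], 0, 20],
    [[-16, -39.4, 0], 0, 20],
    [[-16, -39.4, 0], 0, 20],
    [[-14.4, -39.3, 0], 0, 20],
    [[0, 0, 0], 0, 20],
    [[0, 0, 0], 0, 20],
    [[0, 0, 0], 0, 20],
  ],
)

```text
time_s: 23.18
position: [549.2, -427.9, 121.2]
orientation: [179.9, -0.0, -148.4]
contact_force: [-0.7, 0.0, -2.3]
grip_width: 29.1
gripper_force: 25.8
```

Run:
```python
from h import *
print(go([549.7,-428.9,100],211.7))
c=snap("wrist","w7"); 
cv2.imwrite("pics/w7c.png",cv2.resize(cv2.imread("pics/w7.png")[90:345,86:426],(800,600),interpolation=cv2.INTER_CUBIC))
```

```text
(array([ 0.1, -1.2, 21.2]), np.float64(-0.1))
```

View pics/w7c.png

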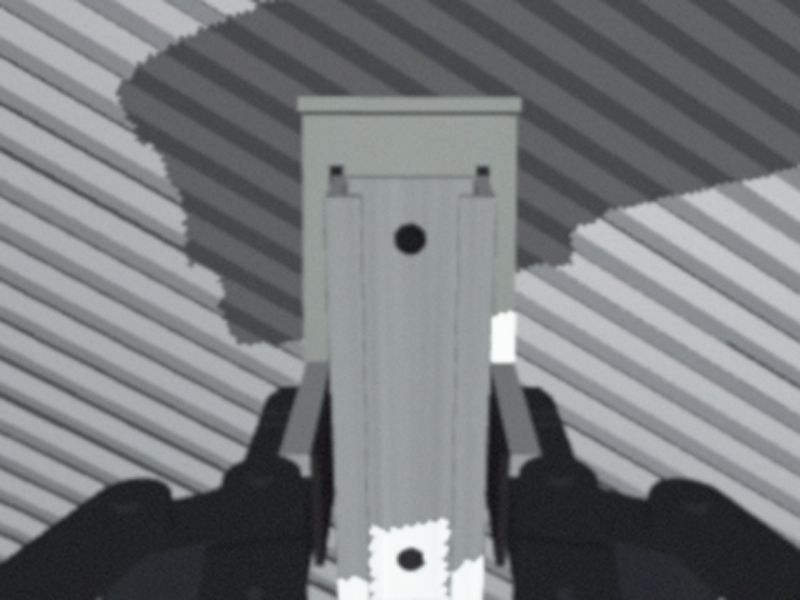

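The guide is parallel to the rest and centred laterally. The lip's inner edge is at row 113 and the guide's low end at row 178. I'll measure the lengthwise position.

Run:
```python
from h import *
c=load("w7"); s=800/340; p=manip.get_obs()["position"]
a=np.radians(31.7); ex=np.array([np.cos(a),np.sin(a)]);ey=np.array([-ex[1],ex[0]]); O=np.array([554.8,-425.7])
def rel(uv,z,o): X=world(c,nat(86,90,uv,s),z)[:2]-o; return (X@ex).round(1),(X@ey).round(1)
print("lip top inner in rest frame (x=-56+..)",rel((410,111),25,O),"lip L/R",rel((302,113),17,O),rel((518,113),17,O))
print("guide end rel TCP bottom",rel((400,178),p[2]-22,p[:2]),"top corners",rel((327,196),p[2]-5.6,p[:2]),rel((494,196),p[2]-5.6,p[:2]))
print("TCP in rest",(p[:2]-O)@ex,(p[:2]-O)@ey)
```

```text
lip top inner in rest frame (x=-56+..) (np.float64(-58.8), np.float64(2.1)) lip L/R (np.float64(-57.3), np.float64(-30.6)) (np.float64(-57.2), np.float64(34.9))
guide end rel TCP bottom (np.float64(-49.1), np.float64(-0.8)) top corners (np.float64(-49.4), np.float64(-13.5)) (np.float64(-49.3), np.float64(16.2))
TCP in rest -5.821265166963332 0.9308376586107114
```

Emit:
advance(
  steps=[
    [[0, 0, 25], 0, 20],
    [[0, 0, 20], 0, 20],
    [[0, 0, 6], 0, 20],
    [[0, 0, 2], 0, 20],
    [[0, 0, 1.5], 0, 20],
    [[0, 0, 1.5], 0, 20],
    [[0, 0, 1], 0, 20],
    [[0, 0, 0], 0, 20],
  ],
  grip_force=20,
)

```text
time_s: 24.22
position: [550.6, -429.2, 65.3]
orientation: [-179.9, 0.0, -148.3]
contact_force: [-1.8, -0.6, 4.8]
grip_width: 29.1
gripper_force: 26.6
```

Emit:
advance(
  steps=[
    [[0, 0, 1.5], 0, 20],
    [[0, 0, 1.5], 0, 20],
    [[0, 0, 0], 0, 20],
  ],
)

```text
time_s: 24.6
position: [550.0, -429.4, 61.5]
orientation: [-179.9, -0.1, -148.4]
contact_force: [-3.9, -3.4, 4.7]
grip_width: 29.7
gripper_force: 26.8
```

Emit:
advance(
  steps=[
    [[0, 0, 1.5], 0, 20],
    [[0, 0, 1.5], 0, 20],
    [[0, 0, 1.5], 0, 20],
    [[0, 0, 0], 0, 20],
  ],
)

```text
time_s: 25.1
position: [549.7, -429.4, 56.7]
orientation: [-180.0, -0.1, -148.4]
contact_force: [-3.7, -3.8, 3.7]
grip_width: 29.3
gripper_force: 27.1
```

Emit:
advance(
  steps=[
    [[0, 0, 1], 0, 20],
    [[0, 0, 1], 0, 20],
    [[0, 0, 1], 0, 20],
    [[0, 0, 0], 0, 20],
  ],
)

```text
time_s: 25.6
position: [549.8, -429.5, 54.8]
orientation: [-179.9, -0.1, -148.4]
contact_force: [-6.4, -2.0, 10.9]
grip_width: 29.5
gripper_force: 30.9
```

It's flat at about the expected height. Now I'll slide it down to the lip.

Emit:
advance(
  steps=[
    [[1.5, 0, 0.4], 0, 20],
    [[1.5, 0, 0.4], 0, 20],
    [[1, 0, 0.3], 0, 20],
    [[0, 0, 0], 0, 20],
  ],
)

```text
time_s: 26.1
position: [549.6, -429.7, 54.6]
orientation: [-179.9, 0.3, -148.2]
contact_force: [2.5, 3.8, 12.9]
grip_width: 29.2
gripper_force: 32.9
```

Emit:
advance(
  steps=[
    [[1, 0, 0.3], 0, 20],
    [[1, 0, 0.3], 0, 20],
    [[0, 0, 0], 0, 20],
  ],
)

```text
time_s: 26.48
position: [548.6, -430.8, 54.3]
orientation: [-179.9, 0.4, -148.2]
contact_force: [3.3, 4.0, 12.7]
grip_width: 29.4
gripper_force: 32.5
```

Emit:
advance(
  steps=[
    [[1, 0, 0.3], 0, 20],
    [[1, 0, 0.3], 0, 20],
    [[0, 0, 0], 0, 20],
  ],
)

```text
time_s: 26.85
position: [547.1, -432.1, 53.8]
orientation: [-179.8, 0.4, -148.2]
contact_force: [2.5, 3.3, 11.2]
grip_width: 29.2
gripper_force: 32.3
```

Emit:
advance(
  steps=[
    [[1, 0, 0.2], 0, 20],
    [[1, 0, 0.2], 0, 20],
    [[0, 0, 0], 0, 20],
  ],
)

```text
time_s: 27.22
position: [545.7, -433.2, 53.3]
orientation: [-179.8, 0.4, -148.2]
contact_force: [3.6, 5.0, 10.2]
grip_width: 29.5
gripper_force: 31.8
```

Emit:
advance(
  steps=[
    [[1, 0, 0.2], 0, 20],
    [[1, 0, 0.2], 0, 20],
    [[0, 0, 0], 0, 20],
  ],
)

```text
time_s: 27.6
position: [545.6, -433.3, 53.3]
orientation: [-179.8, 0.6, -148.2]
contact_force: [8.4, 7.8, 12.4]
grip_width: 29.4
gripper_force: 31.5
```

The TCP stopped and the force along the slope rose, so it's against the lip. I'll release and look.

Emit:
advance(
  steps=[
    [[0, 0, -0.5], 0, 40],
    [[0, 0, 0], 0, 40],
    [[0, 0, 0], 0, 60],
    [[0, 0, 0], 0, 60],
    [[0, 0, 0], 0, 85],
    [[0, 0, 0], 0, 85],
    [[0, 0, -15], 0, 85],
    [[0, 0, -40], 0, 85],
    [[0, 0, -40], 0, 85],
    [[0, 0, -40], 0, 85],
    [[0, 0, 0], 0, 85],
  ],
)

```text
time_s: 28.98
position: [542.1, -436.7, 192.0]
orientation: [-179.5, 0.2, -148.3]
contact_force: [0.1, -0.6, 0.4]
grip_width: 85.2
gripper_force: 0.0
```

Run:
```python
from h import *
print(go([473,-132,200]),manip.get_obs()["q"].round())
c=snap("wrist","w8"); 
cv2.imwrite("pics/w8c.png",cv2.resize(cv2.imread("pics/w8.png")[120:330,116:396],(800,600),interpolation=cv2.INTER_CUBIC))
```

```text
(array([-101.2,  295.5,  -10.1]), None) [-39.  29.   7.  67.  -0. -71.]
```

View pics/w8c.png

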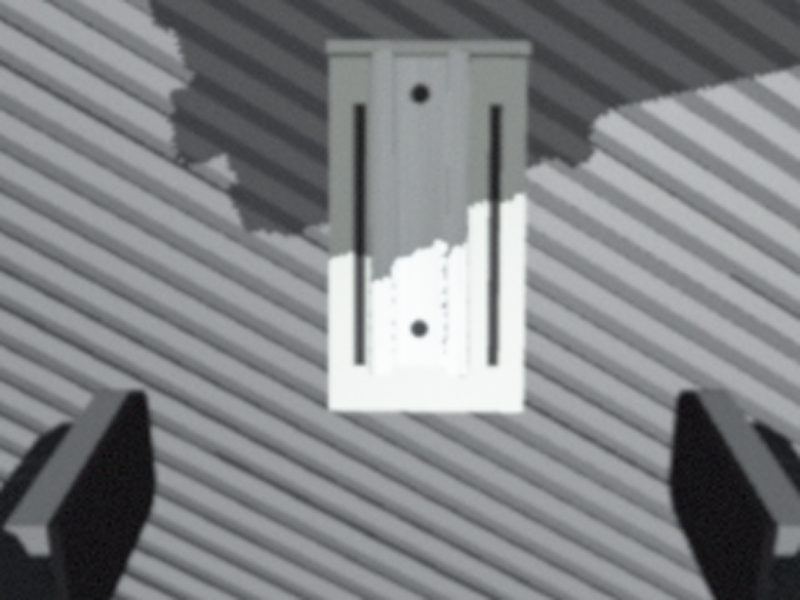

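The long guide lies flat down the slope against the lip (row 50), slot up. Now the short guide.

Emit:
advance(
  steps=[
    [[-17, 49, -2], 0, 85],
    [[-17, 49, -2], 0, 85],
    [[-17, 49, -2], 0, 85],
    [[-17, 49, -2], 0, 85],
    [[-17, 49, -2], 0, 85],
    [[-16, 50, 0], 0, 85],
    [[0, 0, 0], 0, 85],
    [[0, 0, 0], 0, 85],
    [[0, 0, 0], 0, 85],
  ],
)

```text
time_s: 30.15
position: [471.2, -131.7, 195.9]
orientation: [180.0, -0.0, -148.4]
contact_force: [-0.9, -0.2, 0.4]
grip_width: 85.1
gripper_force: 0.0
```

Run:
```python
from h import *
print(manip.get_obs()["position"])
c=snap("wrist","w9"); print(pix(c,[473,-132,18]))
cv2.imwrite("pics/w9c.png",cv2.resize(cv2.imread("pics/w9.png")[120:330,116:396],(800,600),interpolation=cv2.INTER_CUBIC))
```

```text
[ 471.16015139 -131.66680625  195.88594667]
[[257.74760145 181.84878169]]
```

View pics/w9c.png

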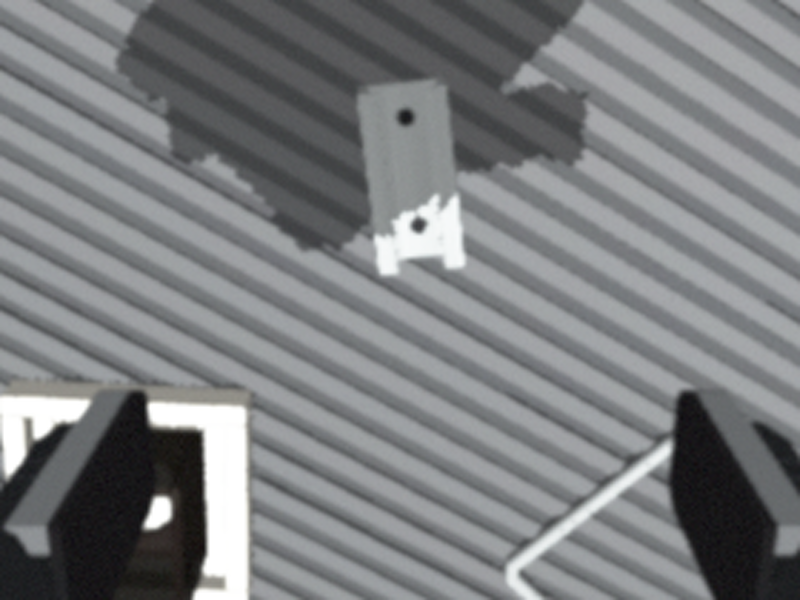

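The short guide: top end (360,95)–(446,87), far end (380,275)–(466,267), holes at (405,117) and (419,225).

Run:
```python
from h import *
c=load("w9"); s=800/280
W=lambda p,z:world(c,nat(116,120,p,s),z)
h1,h2=W((405,117),2),W((419,225),2); d=h2-h1
print("holes mid",(h1+h2)/2,"yaw",np.degrees(np.arctan2(d[1],d[0])),np.linalg.norm(d))
q=[W(p,18) for p in ((360,95),(446,87),(466,267),(380,275))]
print(np.mean(q,0),[np.degrees(np.arctan2(*(b-a)[1::-1])).round(1) for a,b in ((q[0],q[3]),(q[1],q[2]))],np.linalg.norm(q[0]-q[3]),np.linalg.norm(q[3]-q[2]))
C=((h1+h2)/2+np.mean(q,0))/2
print(go([C[0],C[1],22]))
```

```text
holes mid [ 473.71231851 -129.26993729    2.        ] yaw 38.72552941321396 40.794762493052666
[ 473.51700344 -128.90903425   18.        ] [np.float64(36.9), np.float64(38.6)] 65.02259177969569 30.875666213634695
(array([ -3.5,   1. , 173.9]), None)
```

Emit:
advance(
  steps=[
    [[-3.5, 1, 35], 0, 85],
    [[0, 0, 40], -6.4, 85],
    [[0, 0, 40], 0, 85],
    [[0, 0, 35], 0, 85],
    [[0, 0, 15], 0, 85],
    [[0, 0, 6], 0, 85],
    [[0, 0, 0], 0, 85],
    [[0, 0, 0], 0, 85],
    [[0, 0, 0], 0, 85],
  ],
)

```text
time_s: 31.32
position: [474.2, -128.3, 26.1]
orientation: [-179.9, 0.1, -141.9]
contact_force: [-0.3, 0.7, 0.0]
grip_width: 85.4
gripper_force: 0.0
```

```bash
python3 -c "
from h import *
print(go([473.6,-129.1,22],218))"
```

```text
(array([ 1. , -0.2,  4. ]), np.float64(0.1))
```

Emit:
advance(
  steps=[
    [[1, 0, 3.5], 0, 85],
    [[0, 0, 0], 0, 85],
    [[0, 0, 0], 0, 20],
    [[0, 0, 0], 0, 20],
    [[0, 0, 0], 0, 20],
    [[0, 0, 0], 0, 20],
    [[0, 0, 0], 0, 20],
    [[0, 0, 0], 0, 20],
    [[0, 0, 0], 0, 20],
    [[0, 0, 0], 0, 20],
    [[0, 0, 0], 0, 20],
  ],
  grip_force=25,
)

```text
time_s: 32.7
position: [474.1, -128.9, 23.6]
orientation: [-179.9, 0.1, -141.9]
contact_force: [-3.3, 1.8, 18.9]
grip_width: 29.4
gripper_force: 35.1
```

Emit:
advance(
  steps=[
    [[0, 0, -20], 0, 20],
    [[0, 0, -50], 0, 20],
    [[0, 0, -40], 0, 20],
    [[0, 0, -30], 0, 20],
    [[0, 0, 0], 0, 20],
  ],
)

```text
time_s: 33.33
position: [474.5, -129.3, 164.0]
orientation: [-179.8, 0.2, -141.9]
contact_force: [-0.1, 0.1, -1.8]
grip_width: 29.5
gripper_force: 25.6
```

```bash
python3 -c "
from h import *
print(go([473.6,-129.1,22],218), manip.get_obs()['q'].round())
a=np.radians(37);print(go(np.array([538-4*np.cos(a),418.5-4*np.sin(a),160]),217))"
```

```text
(array([  1. ,   1.3, 142. ]), np.float64(0.1)) [-15.   9. -25.  55.  -0. -53.]
(array([-383.8,  392.1,    3.6]), np.float64(1.1))
```

Emit:
advance(
  steps=[
    [[-35, 35.6, 0], 0, 20],
    [[-35, 35.6, 0], 0, 20],
    [[-35, 35.6, 0], 0, 20],
    [[-35, 35.6, 0], 0, 20],
    [[-35, 35.6, 0], 0, 20],
    [[-35, 35.6, 0], 0, 20],
    [[-35, 35.6, 0], 0, 20],
    [[-35, 35.6, 0], 0, 20],
    [[-35, 35.6, 0], 0, 20],
    [[-35, 35.6, 0], 0, 20],
    [[-33.8, 36, 10], 1, 20],
    [[0, 0, 15], 0, 20],
    [[0, 0, 15], 0, 20],
    [[0, 0, 0], 0, 20],
    [[0, 0, 0], 0, 20],
  ],
)

```text
time_s: 35.2
position: [533.3, 415.4, 121.9]
orientation: [-180.0, -0.0, -143.0]
contact_force: [0.4, 0.6, -0.3]
grip_width: 29.4
gripper_force: 25.6
```

Run:
```python
from h import *
p=manip.get_obs();a=np.radians(37);print(p["position"],p["q"].round(),go(np.array([538-4*np.cos(a),418.5-4*np.sin(a),120]),217))
c=snap("wrist","w10")
cv2.imwrite("pics/w10c.png",cv2.resize(cv2.imread("pics/w10.png")[90:345,86:426],(800,600),interpolation=cv2.INTER_CUBIC))
# rest segmentation check: greenish-white plate, edges without viewing
f=c["frame"].astype(int); k=((f[...,1]-f[...,0])>=4)&(f.min(2)>110); k=k.astype(np.uint8); k=cv2.morphologyEx(k,cv2.MORPH_OPEN,np.ones((3,3)))
for q in cv2.findContours(k,0,2)[0]:
    if cv2.contourArea(q)>300: print(cv2.contourArea(q),cv2.minAreaRect(q),cv2.boundingRect(q))
```

```text
[533.30557072 415.41639136 121.91624563] [38. 30. -2. 58. -0.  1.] (array([-1.6, -0.4,  1.9]), np.float64(0.0))
3783.0 ((259.99029541015625, 198.20132446289062), (86.7374496459961, 93.0418701171875), 89.30130767822266) (213, 155, 94, 88)
```

Run:
```python
from h import *
c=load("w10"); p=manip.get_obs()["position"]
a=np.radians(37); ex=np.array([np.cos(a),np.sin(a)]);ey=np.array([-ex[1],ex[0]]); O=np.array([538,418.5])
def rel(uv,z,o): X=world(c,uv,z)[:2]-o; return (X@ex).round(1),(X@ey).round(1)
f=c["frame"].astype(int); print("col 262 g",f[148:180:1,262,1].tolist()); print("col 225",f[148:180,225,1].tolist())
print("lip outer",rel((260,155),25,O),rel((260,155),17,O),"L/R",rel((213,165),17,O),rel((306,165),17,O), "TCP",((p[:2]-O)@ex).round(1),((p[:2]-O)@ey).round(1))
```

```text
col 262 g [67, 64, 69, 65, 68, 65, 74, 96, 127, 142, 146, 145, 141, 127, 129, 139, 145, 145, 144, 144, 145, 146, 146, 146, 142, 145, 144, 144, 143, 144, 144, 145]
col 225 [68, 67, 74, 83, 84, 87, 94, 116, 134, 143, 145, 143, 135, 119, 130, 141, 144, 143, 144, 142, 142, 146, 145, 144, 141, 144, 143, 145, 143, 143, 144, 144]
lip outer (np.float64(-45.5), np.float64(1.5)) (np.float64(-44.1), np.float64(1.5)) L/R (np.float64(-36.7), np.float64(-33.1)) (np.float64(-36.7), np.float64(35.3)) TCP -5.2 0.5
```

The image gives the lip junction at −39.7 mm in the rest's frame, as expected, with no yaw error. Lowering.

Emit:
advance(
  steps=[
    [[0, 0, 30], 0, 20],
    [[0, 0, 24], 0, 20],
    [[0, 0, 6], 0, 20],
    [[0, 0, 2], 0, 20],
    [[0, 0, 1.5], 0, 20],
    [[0, 0, 1.5], 0, 20],
    [[0, 0, 0], 0, 20],
  ],
  grip_force=20,
)

```text
time_s: 36.12
position: [533.2, 416.7, 57.1]
orientation: [180.0, 0.0, -142.9]
contact_force: [-0.3, -0.5, -1.2]
grip_width: 29.3
gripper_force: 25.6
```

Emit:
advance(
  steps=[
    [[0, 0, 1.5], 0, 20],
    [[0, 0, 1.5], 0, 20],
    [[0, 0, 1], 0, 20],
    [[0, 0, 0], 0, 20],
  ],
)

```text
time_s: 36.62
position: [532.9, 416.5, 54.2]
orientation: [180.0, 0.0, -142.9]
contact_force: [-4.0, -3.2, 9.8]
grip_width: 29.6
gripper_force: 27.3
```

Emit:
advance(
  steps=[
    [[0, 0, 1], 0, 20],
    [[0, 0, 1], 0, 20],
    [[0, 0, 0], 0, 20],
  ],
)

```text
time_s: 37.0
position: [532.6, 416.3, 52.1]
orientation: [180.0, -0.0, -142.9]
contact_force: [-4.3, -4.1, 9.6]
grip_width: 29.3
gripper_force: 27.7
```

Emit:
advance(
  steps=[
    [[0, 0, 1], 0, 20],
    [[0, 0, 1], 0, 20],
    [[0, 0, 0], 0, 20],
  ],
)

```text
time_s: 37.38
position: [532.6, 416.3, 50.5]
orientation: [180.0, -0.0, -142.9]
contact_force: [-6.4, -4.5, 13.6]
grip_width: 29.7
gripper_force: 30.2
```

Emit:
advance(
  steps=[
    [[0, 0, 1], 0, 20],
    [[0, 0, 0], 0, 20],
  ],
)

```text
time_s: 37.62
position: [532.6, 416.3, 50.4]
orientation: [180.0, 0.0, -142.9]
contact_force: [-8.0, -5.0, 19.1]
grip_width: 29.7
gripper_force: 32.9
```

Emit:
advance(
  steps=[
    [[0, 0, 1], 0, 20],
    [[0, 0, 0], 0, 20],
  ],
)

```text
time_s: 37.88
position: [532.6, 416.3, 50.3]
orientation: [180.0, 0.0, -142.9]
contact_force: [-9.7, -7.6, 23.0]
grip_width: 29.2
gripper_force: 36.0
```

Emit:
advance(
  steps=[
    [[1.5, 0, -0.6], 0, 20],
    [[1.5, 0, 0.4], 0, 20],
    [[1.5, 0, 0.4], 0, 20],
    [[0, 0, 0], 0, 20],
  ],
)

```text
time_s: 38.38
position: [532.4, 416.2, 50.3]
orientation: [180.0, 0.5, -142.9]
contact_force: [0.3, -0.4, 13.6]
grip_width: 29.6
gripper_force: 33.0
```

Emit:
advance(
  steps=[
    [[1, 0, 0.3], 0, 20],
    [[1, 0, 0.3], 0, 20],
    [[0, 0, 0], 0, 20],
  ],
)

```text
time_s: 38.75
position: [532.2, 416.0, 50.2]
orientation: [180.0, 0.6, -142.9]
contact_force: [3.1, 2.6, 12.3]
grip_width: 29.5
gripper_force: 32.7
```

Emit:
advance(
  steps=[
    [[1, 0, 0.2], 0, 20],
    [[1, 0, 0.2], 0, 20],
    [[0, 0, 0], 0, 20],
  ],
)

```text
time_s: 39.12
position: [530.5, 414.7, 49.7]
orientation: [180.0, 0.6, -142.9]
contact_force: [3.5, 2.1, 12.3]
grip_width: 29.4
gripper_force: 32.3
```

```bash
python3 -c "
from h import *
p=manip.get_obs()['position'];print((p[0]-538)*.7986+(p[1]-418.5)*.6018)"
```

```text
-8.294257952364212
```

Emit:
advance(
  steps=[
    [[1, 0, 0.2], 0, 20],
    [[1, 0, 0.2], 0, 20],
    [[0, 0, 0], 0, 20],
  ],
)

```text
time_s: 39.5
position: [529.6, 414.0, 49.4]
orientation: [180.0, 0.7, -142.9]
contact_force: [5.3, 4.3, 10.3]
grip_width: 29.4
gripper_force: 31.6
```

Emit:
advance(
  steps=[
    [[1, 0, 0.2], 0, 20],
    [[1, 0, 0.2], 0, 20],
    [[0, 0, 0], 0, 20],
  ],
)

```text
time_s: 39.88
position: [529.5, 413.9, 49.4]
orientation: [180.0, 0.9, -142.9]
contact_force: [8.3, 7.2, 7.6]
grip_width: 29.5
gripper_force: 29.7
```

```bash
python3 -c "
from h import *
p=manip.get_obs()['position'];print((p[0]-538)*.7986+(p[1]-418.5)*.6018)"
```

```text
-9.586245526173348
```

Emit:
advance(
  steps=[
    [[1, 0, 0], 0, 20],
    [[1, 0, 0], 0, 20],
    [[0, 0, 0], 0, 20],
  ],
)

```text
time_s: 40.25
position: [529.3, 413.8, 49.6]
orientation: [180.0, 1.1, -142.9]
contact_force: [12.8, 10.1, 3.7]
grip_width: 29.2
gripper_force: 27.4
```

Emit:
advance(
  steps=[
    [[0, 0, -0.3], 0, 40],
    [[0, 0, 0], 0, 40],
    [[0, 0, 0], 0, 60],
    [[0, 0, 0], 0, 60],
    [[0, 0, 0], 0, 85],
    [[0, 0, 0], 0, 85],
    [[0, 0, -15], 0, 85],
    [[0, 0, -40], 0, 85],
    [[0, 0, -40], 0, 85],
    [[0, 0, -40], 0, 85],
    [[0, 0, 0], 0, 85],
  ],
)

```text
time_s: 41.62
position: [523.7, 409.5, 185.5]
orientation: [180.0, 0.5, -142.9]
contact_force: [0.3, -0.1, -0.7]
grip_width: 84.8
gripper_force: 0.0
```

Run:
```python
from h import *
c=snap("wrist","w11"); t=snap("top","top2"); 
u,v=pix(c,[534,415,27])[0]; print(u,v)
a=cv2.imread("pics/w11.png"); x,y=int(u)-65,int(v)-50
A=cv2.resize(a[y:y+105,x:x+140],(800,600),interpolation=cv2.INTER_CUBIC)
B=cv2.imread("pics/top2.png")[100:280,80:440]; B=cv2.resize(B,(480,240),interpolation=cv2.INTER_AREA)
A=cv2.resize(A,(460,345)); M=np.zeros((600,800,3),np.uint8); M[:345,:460]=A; M[350:590,:480]=B; cv2.imwrite("pics/fin.png",M)
```

```text
256.88503145102675 196.21056738020488
```

View pics/fin.png

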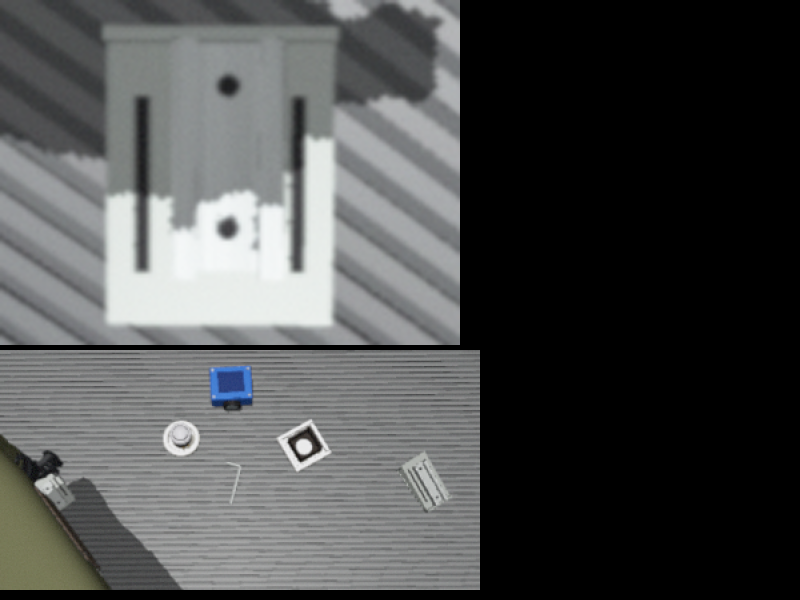

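The short guide lies flat, slot up, with its low end at the lip. The other three parts are in place and the bystanders haven't moved. I'm handing the job in.

```bash
python3 -c "
from station import manip
print(manip.finish_job())"
```

```text
the job is handed in; nothing more can be done
None
```

The job is handed in at about 42 s of the 115 s allowed: the button module and lens hood are in their nests, both coin guides lie slot up against the lips of their rests, and the camera housing and hex key were not moved; the hand-in returned no verdict.

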